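# Load the drill bits into the dispatch rack in reverse order

### The job

Move the four drill bits from the grey stock tray into the wooden dispatch rack in reverse order: the bit at the left end of the tray goes into the pocket at the right end of the rack, the next one into the pocket beside it, and so on, so that the bit from the tray's right end stands in the rack's left end pocket. Stand each bit upright on the floor of its own pocket, lowering it in rather than dropping it, knock none over, and leave the wrench, the tin and the coupling sleeve where they are.

Things in the scene. Friction and masses are not known exactly. Their poses are not given: they have to be found in the camera images.
- red_bit: loose rock drill bit with a red skirt and a red disc on its face, about 0.5 kg, standing upright, 95 mm tall, round: skirt 42 mm in diameter up to 50 mm height, steel head 48 mm in diameter from 56 to 88 mm height (grip it there, from above), bevelled above. Origin: centre of its underside; z up along its axis
- yellow_bit: loose rock drill bit with a yellow skirt and a yellow disc on its face, about 0.5 kg, standing upright, 95 mm tall, round: skirt 42 mm in diameter up to 50 mm height, steel head 48 mm in diameter from 56 to 88 mm height (grip it there, from above), bevelled above. Origin: centre of its underside; z up along its axis
- blue_bit: loose rock drill bit with a blue skirt and a blue disc on its face, about 0.5 kg, standing upright, 95 mm tall, round: skirt 42 mm in diameter up to 50 mm height, steel head 48 mm in diameter from 56 to 88 mm height (grip it there, from above), bevelled above. Origin: centre of its underside; z up along its axis
- green_bit: loose rock drill bit with a green skirt and a green disc on its face, about 0.5 kg, standing upright, 95 mm tall, round: skirt 42 mm in diameter up to 50 mm height, steel head 48 mm in diameter from 56 to 88 mm height (grip it there, from above), bevelled above. Origin: centre of its underside; z up along its axis
- red_plate: fixed red base plate, 70 x 66 x 5 mm, one of the four side by side in the stock tray; the red bit stands on it at the start, within about 7 mm of its middle. It stays in place, so it shows where that bit stood in the row. Origin: centre of its underside, 12 mm above the bench; axes parallel to the tray's
- yellow_plate: fixed yellow base plate, 70 x 66 x 5 mm, one of the four side by side in the stock tray; the yellow bit stands on it at the start, within about 7 mm of its middle. It stays in place, so it shows where that bit stood in the row. Origin: centre of its underside, 12 mm above the bench; axes parallel to the tray's
- blue_plate: fixed blue base plate, 70 x 66 x 5 mm, one of the four side by side in the stock tray; the blue bit stands on it at the start, within about 7 mm of its middle. It stays in place, so it shows where that bit stood in the row. Origin: centre of its underside, 12 mm above the bench; axes parallel to the tray's
- green_plate: fixed green base plate, 70 x 66 x 5 mm, one of the four side by side in the stock tray; the green bit stands on it at the start, within about 7 mm of its middle. It stays in place, so it shows where that bit stood in the row. Origin: centre of its underside, 12 mm above the bench; axes parallel to the tray's
- stock_tray: fixed grey steel tray, 90 mm (its x) by 336 mm (its y), floor 12 mm thick, a 40 mm high wall at each end of y; the coloured plates lie on it in a row, centred at y = -117, -39, 39 and 117 mm, in varying order. Lies across the bench, turned at most 11 degrees, nearer the robot than the rack or beyond it. Origin: centre of its underside; y points roughly to the robot's left
- dispatch_rack: fixed wooden rack, 84 mm (its x) by 326 mm (its y), with four empty open pockets in a row, centred at x = 0, y = -117, -39, 39 and 117 mm; each is 64 mm square inside, floor 12 mm and rim 42 mm above the bench. Lies across the bench, turned at most 11 degrees. Origin: centre of its underside; y points roughly to the robot's left
- wrench: bystander: loose plain steel wrench, 200 mm long, lying flat on the robot's right of the work. Origin on its underside; x along it
- grease_tin: bystander: loose tin with yellow side and white lid, 70 mm in diameter, 75 mm high, on the robot's left. Origin: centre of its underside
- coupling: bystander: loose plain steel coupling sleeve standing on end, 54 mm in diameter, 100 mm high, on the robot's left. Origin: centre of its underside
Not all that is in view belongs to the job. What is shaped like the red_bit but orange is not meant.

How it is judged:
By the outcome, as a careful person would: the job done as asked, in the order asked, and still so for the second after the job is handed in, with the robot touching nothing.
It also fails if it takes over 99 s, if anything falls off the work surface, if the arm or the gripper's body presses on something with over 40 N, if the wrist force passes 120 N, or if a joint passes its speed limit or range.

### The arm

A 6-joint arm with a two-finger parallel gripper is mounted at the origin on the work surface. World frame = base frame: x ahead of the robot, y to its left, z up, the work surface at z = 0. Lengths are in m, angles in rad, forces in N, time in s.
With the tool pointing down it reaches from about 0.3 to 0.95 m from the base axis. Payload 3.1 kg.
Tool frame: the origin (TCP) lies on the centre line of the jaws, within the pads' length; the fingertips stand 19 mm ahead of it and the grasp point (between the pads) is the TCP (ctrl.tip_extent is the distance from the TCP to the fingertips, in m); z points along the fingers, y is the line along which they close (so a half turn about z gives the same grasp; the last joint's range is limited). The gripper opens to 85 mm and grips with 20 to 120 N. Pads are 22 mm wide; open, the fingers measure 114 mm over their backs; the gripper's body (76 mm by 85 mm) begins 54 mm behind the grasp point. The pads swing forward as they close: fully open they stand 13 mm farther back than shut.
Start: joints at [-1.292, 0.308, 1.634, -0, 1.2, -0.07], TCP at [0.214, -0.587, 0.219] pointing down, gripper open.
Joint ranges: [-3.06, 3.06], [-0.79, 1.96], [0.05, 2.63], [-1.19, 4.34], [0.05, 2.64], [-2.94, 2.94]. Speed limits (rad/s): [2.79, 2.79, 3.14, 3.14, 3.14, 3.14].

### API

Orientations are given as a unit quaternion [x, y, z, w].
In Python, from cell import ctrl gives the robot as it stands. The module is installed in compiled form; this text tells all that it offers.
- The arm moves only by the tool move_arm, never from a script. Its argument "plan" is a list of rows, each an object of numbers: "dx", "dy", "dz": the shift along the tool's x, y, z as a fraction of full scale; "roll": the turn about the tool's z as a fraction of full scale. A call has 1 to 10 rows; each row shifts and turns the commanded pose from where the row before left it, along the tool's axes as they then stand; what a row does not reach is not made up. Full scale, the value 1, is 2.5 cm for a shift and 0.12 rad for a turn. A row lasts 1/8 s, in which the tool goes at most 62.5 mm and 10.7 degrees, less where a joint would pass 70% of its speed; a pose out of reach is approached as far as the arm can. A call with a number of a shift or a turn outside -1 to 1 is refused whole. A call with a gripper value outside its range is refused whole. "hand" is the opening, from -1 (shut) to 1 (fully open), set as the call begins (left out, the last holds). The fingers move at their own pace and stop on an object; "grip_force" is the grip in N (left out, the last holds). Time passes only in rows, so rows that do not move let the fingers close. It gives the time, the measured TCP pose, the force, the opening and the grip force at its end, in the units of the state.
- ctrl.sense(): the state, without advancing time (a new reading comes with each control period).
- ctrl.snapshot(name): name is "side" or "top" or "wrist"; returns (picture, depth): 480x640x3 uint8, blue, green, red; 480x640 float32, m along the optical axis (not along the pixel's ray), 0 where there is no reading.
- ctrl.camera_info(name): a dict with "mtx" (3x3 intrinsics, pixels), "eye" and "orientation" of the camera in the world. Camera axes: x right, y down, z forward; pixel columns grow to the right and rows downward; lengths in m; the calibration is good to about 2 mm. A picture is of the moment at which its call begins: read the wrist's pose just before it. camera_info takes no time and is no camera call; for the wrist camera it gives the pose at the moment of the call.
- ctrl.hand_in(): hands the job in; it is judged then, once.
Trained networks look in the newest picture that a camera, given by its name, has taken for a name from the list of things; names that differ only in an ending like _2 or _b are one class to them, and where a whole thing is asked for, a point or a joint stands for the part that bears it (a point fixed in the world has none). Each returns a list of dicts, best first, with "p" (0 to 1); they miss things now and then, are a little off and sometimes report something else, mostly with a low value. They report only what shows in the picture. A call takes as long as a camera call. They do not tell look-alikes from the thing itself.
- ctrl.silhouettes(label, camera): "pixels" (480x640 bool, what is visible of it) and "extent" ([left, top, right, bottom] in pixels, round what is visible of it).
The state is a dict: "time": time; "joint_positions": joint angles; "joint_velocities": joint speeds; "tau": joint torques, N m; "ee_pos": TCP position; "tool_rot": TCP orientation; "contact_force": force on the tool from outside, world axes, zero at the start; "torque": the same for the moment, N m; "width": finger opening in m; "grip_force": force on a finger pad.
Only numpy, scipy, OpenCV 4.12 (cv2) and the standard library are available. Lean on these libraries where they do the work, as an engineer would, in place of code of your own. Each camera call takes 0.05 s, during which the arm holds its last target. There are 200 camera calls.

## Working session

There is one attempt and no reset: what is moved stays moved. The work goes in short steps, Python scripts to look and compute and a tool call to move; the robot and the scene stay as the last step left them, time stands still between calls to the robot, and variables do not carry over. Pictures are saved under pics/ and viewed, at most 14 in all, crops included, and the job is handed in when it is done.

Besides the shell and the picture viewer there is one more tool, called after ">>>" as name([rows], argument=value, ...), one row to a line, values as JSON. move_arm: Moves the arm, as the interface text tells. Its arguments: {"type":"object","properties":{"plan":{"type":"array","items":{"type":"object","properties":{"dx":{"type":"number","minimum":-1,"maximum":1},"dy":{"type":"number","minimum":-1,"maximum":1},"dz":{"type":"number","minimum":-1,"maximum":1},"roll":{"type":"number","minimum":-1,"maximum":1}}}},"hand":{"type":"number"},"grip_force":{"type":"number"}},"required":["plan"]}

```bash
mkdir -p pics; python3 - <<'E'
from cell import ctrl
import cv2
s=ctrl.sense(); print(s['time'],s['ee_pos'],s['tool_rot'],s['width'])
for n in("top","side"):
    p,d=ctrl.snapshot(n); cv2.imwrite(f"pics/{n}0.png",p); i=ctrl.camera_info(n); print(n,i)
E
```

```text
0.0 [ 0.21332837 -0.58654528  0.21784077] [ 9.84836120e-01  1.73483272e-01 -1.17027886e-04 -1.16457312e-03] 0.08509932638345215
top {'mtx': array([[553.37589621,   0.        , 324.11174264],
       [  0.        , 553.37589621, 249.31639854],
       [  0.        ,   0.        ,   1.        ]]), 'eye': array([ 0.30687216, -0.02467906,  1.21619224]), 'orientation': array([ 0.71653731, -0.68871056,  0.07827432, -0.07826354])}
side {'mtx': array([[443.36007147,   0.        , 312.5401912 ],
       [  0.        , 443.36007147, 241.30384592],
       [  0.        ,   0.        ,   1.        ]]), 'eye': array([0.16662561, 0.67244534, 0.55496913]), 'orientation': array([-0.20824425,  0.85044449, -0.46549353,  0.12920631])}
```

View pics/top0.png

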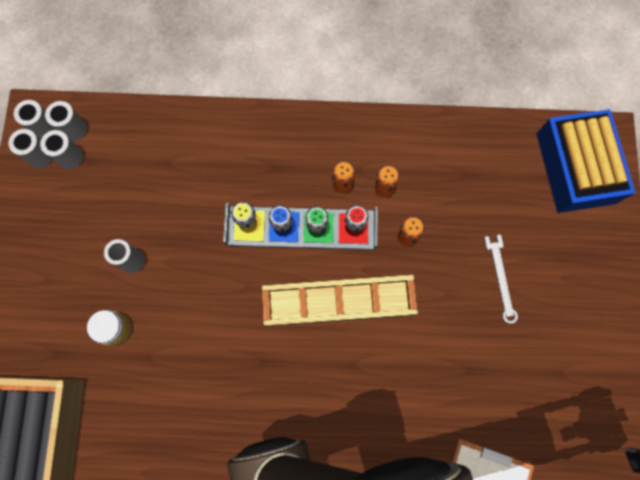

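View pics/side0.png

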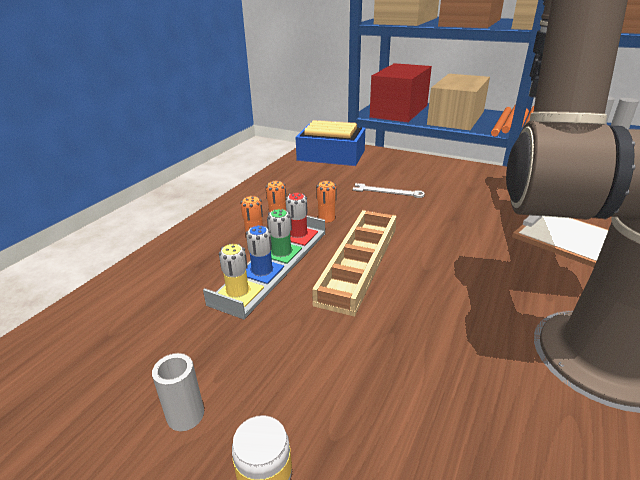

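The tray is at px (225–377, 205–248) and holds yellow, blue, green and red from left to right. The rack is at (263–416, 277–325), nearer the robot. There are three orange decoys at (343,175), (388,180) and (412,230). The mapping is yellow to the rack's right end, then blue, green, and red to its left end.

```bash
cat > h.py <<'E'
from cell import ctrl
import numpy as np, cv2
from scipy.spatial.transform import Rotation as R
def cloud(d,i):
    v,u=np.mgrid[:480,:640]; K=i['mtx']
    P=np.stack([(u-K[0,2])/K[0,0]*d,(v-K[1,2])/K[1,1]*d,d],-1)
    return P@R.from_quat(i['orientation']).as_matrix().T+i['eye']
def look(cam):
    i=ctrl.camera_info(cam); p,d=ctrl.snapshot(cam); return p,d,cloud(d,i)
def mask(l,cam,d):
    return [(r['p'],r['pixels']&(d>0),r['extent']) for r in ctrl.silhouettes(l,cam)]
def circ(P,r):
    from scipy.optimize import least_squares
    return least_squares(lambda c:np.hypot(P[:,0]-c[0],P[:,1]-c[1])-r,P[:,:2].mean(0),loss='soft_l1',f_scale=.002).x
E
python3 - <<'E'
from h import *
p,d,W=look("top")
for c in("red","yellow","blue","green"):
  for l in(c+"_bit",c+"_plate"):
    for pr,m,e in mask(l,"top",d)[:3]:
        Q=W[m]; z=Q[:,2]
        if 'bit' in l:
            T=Q[z>np.percentile(z,97)-.006]; r=cv2.minEnclosingCircle(T[:,:2].astype('f4'))
            print(l,round(pr,2),np.int32(e),len(T),'med',np.median(T,0).round(4),'enc',np.round(r[0],4),round(r[1],4))
        else:
            T=Q[(z<.025)]; print(l,round(pr,2),np.int32(e),len(T),np.round(cv2.minAreaRect(T[:,:2].astype('f4'))[0],4),np.median(z).round(4))
for l in("dispatch_rack","stock_tray"):
    for pr,m,e in mask(l,"top",d)[:2]:
        Q=W[m]; print(l,round(pr,2),np.int32(e),len(Q))
        for lo,hi in((.0,.02),(.035,.06)):
            T=Q[(Q[:,2]>lo)&(Q[:,2]<hi)]
            print(lo,len(T),np.median(T[:,2]),cv2.minAreaRect((T[:,:2]*1000).astype('f4')))
# decoys: things 60-150mm high
hh=((W[...,2]>.07)&(W[...,2]<.15)&(W[...,0]>.3)).astype('u1')
n,_,st,ce=cv2.connectedComponentsWithStats(hh)
for k in range(1,n):
    if st[k,4]>20:
        Q=W[_==k]; print(ce[k].round(),st[k,4],np.median(Q[Q[:,2]>Q[:,2].max()-.01],0).round(3))
E
```

```text
red_bit 0.95 [344 207 369 232] 276 med [ 0.6305 -0.0847  0.1133] enc [ 0.6303 -0.0845] 0.0234
red_bit 0.76 [332 162 353 197] 239 med [ 0.7336 -0.0552  0.0962] enc [ 0.7332 -0.0546] 0.0233
red_bit 0.76 [396 217 426 246] 276 med [ 0.6157 -0.2037  0.096 ] enc [ 0.6162 -0.2044] 0.0237
red_plate 0.89 [340 215 366 243] 435 [ 0.6258 -0.0833] 0.0168
yellow_bit 0.86 [232 202 255 231] 296 med [0.6275 0.1522 0.1135] enc [0.6286 0.1527] 0.0241
yellow_plate 0.82 [231 211 261 241] 469 [0.6249 0.1507] 0.017
blue_bit 0.84 [268 208 289 238] 276 med [0.6236 0.0736 0.1132] enc [0.6235 0.0746] 0.0235
blue_plate 0.75 [270 208 296 242] 373 [0.6266 0.0718] 0.0171
green_bit 0.65 [307 207 333 239] 261 med [ 0.6234 -0.0016  0.1134] enc [ 0.6232 -0.0033] 0.0229
green_plate 0.62 [305 209 332 244] 396 [ 0.6276 -0.0048] 0.0168
dispatch_rack 0.69 [264 275 417 327] 6211
0.0 3368 0.011974123121464175 ((466.6534118652344, -56.482147216796875), (92.57415771484375, 324.3322448730469), 6.772303104400635)
0.035 2513 0.041644173626014025 ((463.4087219238281, -56.386383056640625), (84.62483215332031, 325.9244079589844), 6.
[... 390 characters left out ...]
.6580200195312, 72.76861572265625), (69.94279479980469, 65.81697845458984), 0.598845899105072)
0.035 1 0.036781196954440265 ((611.962890625, 92.49559020996094), (0.0, 0.0), 0.0)
[ 29. 113.] 611 [0.847 0.651 0.081]
[ 60. 115.] 601 [0.848 0.58  0.081]
[591. 156.] 5651 [ 0.797 -0.594  0.101]
[ 24. 143.] 627 [0.777 0.65  0.081]
[ 55. 144.] 619 [0.777 0.58  0.081]
[343. 173.] 438 [ 0.734 -0.055  0.096]
[388. 177.] 431 [ 0.728 -0.15   0.096]
[244. 214.] 505 [0.628 0.152 0.113]
[280. 218.] 499 [0.623 0.074 0.113]
[356. 218.] 488 [ 0.63  -0.085  0.113]
[317. 219.] 490 [ 0.624 -0.002  0.114]
[412. 228.] 448 [ 0.616 -0.204  0.096]
[119. 253.] 501 [0.536 0.405 0.1  ]
[103. 326.] 773 [0.385 0.426 0.075]
```

Bits, with world xy:

| Bit | x, y (m) | Rack pocket | x, y (m) |
|---|---|---|---|
| yellow | .628, .1525 | right end | .4767, -.1727 |
| blue | .6235, .074 | second from right | .4678, -.0952 |
| green | .6233, -.0025 | third from right | .459, -.0177 |
| red | .6304, -.0847 | left end | .4501, .0598 |

I'll align tool y with world x first.

>>> move_arm([
  {"roll": -1},
  {"roll": -1},
  {"roll": -1},
  {"roll": -1},
  {"roll": -1},
  {"roll": -1},
  {"roll": -1},
  {"roll": -1},
  {"roll": -1},
  {"roll": -1},
], hand=1, grip_force=50)

```text
invalid input at $.plan[0]: expected keys dx, dy, dz, roll
```

>>> move_arm([
  {"dx": 0,"dy": 0,"dz": 0,"roll": -1},
  {"dx": 0,"dy": 0,"dz": 0,"roll": -1},
  {"dx": 0,"dy": 0,"dz": 0,"roll": -1},
  {"dx": 0,"dy": 0,"dz": 0,"roll": -1},
  {"dx": 0,"dy": 0,"dz": 0,"roll": -1},
  {"dx": 0,"dy": 0,"dz": 0,"roll": -1},
  {"dx": 0,"dy": 0,"dz": 0,"roll": -1},
  {"dx": 0,"dy": 0,"dz": 0,"roll": -1},
  {"dx": 0,"dy": 0,"dz": 0,"roll": -1},
  {"dx": 0,"dy": 0,"dz": 0,"roll": -1},
], hand=1, grip_force=50)

```text
time: 1.9
ee_pos: [0.2136, -0.5874, 0.2191]
tool_rot: [0.713, 0.701, -0.0, 0.0]
contact_force: [-0.1, 0.5, 0.1]
width: 0.0855
grip_force: 0.0
```

```bash
cat > rel.py <<'E'
import sys
from h import *
np.set_printoptions(precision=3,suppress=True)
s=ctrl.sense(); t=np.array(list(map(float,sys.argv[1:4])))
M=R.from_quat(s['tool_rot']).as_matrix()
yaw=np.arctan2(M[1,1],M[0,1]) # tool y heading, want 0
print('t',s['time'],'pos',s['ee_pos'],'rows needed dx dy dz',M.T@(t-s['ee_pos'])/.025,'roll',yaw/.12,'tilt',M[2,2],'w',s['width'],s['contact_force'],s['grip_force'])
E
python3 rel.py .628 .1525 .22
```

```text
t 1.9 pos [ 0.214 -0.587  0.219] rows needed dx dy dz [29.891 16.04  -0.037] roll -0.15027333137369853 tilt -0.9999999939689942 w 0.08549116159470138 [-0.105  0.521  0.054] 0.0
```

>>> move_arm([
  {"dx": 0.97,"dy": 0.57,"dz": 0,"roll": -0.15},
  {"dx": 0.97,"dy": 0.57,"dz": 0,"roll": 0},
  {"dx": 0.97,"dy": 0.57,"dz": 0,"roll": 0},
  {"dx": 0.97,"dy": 0.57,"dz": 0,"roll": 0},
  {"dx": 0.97,"dy": 0.57,"dz": 0,"roll": 0},
  {"dx": 0.97,"dy": 0.57,"dz": 0,"roll": 0},
  {"dx": 0.97,"dy": 0.57,"dz": 0,"roll": 0},
  {"dx": 0.97,"dy": 0.57,"dz": 0,"roll": 0},
  {"dx": 0.97,"dy": 0.57,"dz": 0,"roll": 0},
  {"dx": 0.97,"dy": 0.57,"dz": 0,"roll": 0},
])

```text
time: 3.15
ee_pos: [0.358, -0.345, 0.2193]
tool_rot: [0.709, 0.706, 0.0, 0.0]
contact_force: [-0.4, 0.4, -0.5]
width: 0.0856
grip_force: 0.0
```

>>> move_arm([
  {"dx": 0.97,"dy": 0.57,"dz": 0,"roll": 0},
  {"dx": 0.97,"dy": 0.57,"dz": 0,"roll": 0},
  {"dx": 0.97,"dy": 0.57,"dz": 0,"roll": 0},
  {"dx": 0.97,"dy": 0.57,"dz": 0,"roll": 0},
  {"dx": 0.97,"dy": 0.57,"dz": 0,"roll": 0},
  {"dx": 0.97,"dy": 0.57,"dz": 0,"roll": 0},
  {"dx": 0.97,"dy": 0.57,"dz": 0,"roll": 0},
  {"dx": 0.97,"dy": 0.57,"dz": 0,"roll": 0},
  {"dx": 0.97,"dy": 0.57,"dz": 0,"roll": 0},
  {"dx": 0.97,"dy": 0.57,"dz": 0,"roll": 0},
])

```text
time: 4.4
ee_pos: [0.5015, -0.103, 0.2193]
tool_rot: [0.709, 0.706, 0.0, 0.0]
contact_force: [-0.2, 0.4, -0.2]
width: 0.085
grip_force: 0.0
```

```bash
python3 rel.py .628 .1525 .22
```

```text
t 4.4 pos [ 0.501 -0.103  0.219] rows needed dx dy dz [10.24   5.02  -0.027] roll -0.03312656308650805 tilt -0.9999998181824744 w 0.08500188049150628 [-0.218  0.444 -0.216] 0.0
```

```bash
python3 - <<'E'
from h import *
p,d,W=look("wrist"); cv2.imwrite("pics/w0.png",p)
i=ctrl.camera_info("wrist"); print(i['eye'])
for c in("red","yellow","blue","green"):
    for pr,m,e in mask(c+"_bit","wrist",d)[:1]:
        Q=W[m]; z=Q[:,2]; T=Q[z>np.percentile(z,97)-.006]; r=cv2.minEnclosingCircle(T[:,:2].astype('f4'))
        print(c,pr,e,T[:,2].max(),np.round(r[0],4),round(r[1],4))
for pr,m,e in mask("dispatch_rack","wrist",d)[:1]:
    Q=W[m];T=Q[(Q[:,2]>.035)&(Q[:,2]<.06)]; print(pr,e,np.median(T[:,2]),cv2.minAreaRect((T[:,:2]*1000).astype('f4')))
E
```

```text
[ 0.50365182 -0.01996761  0.37468192]
red 0.93 [526.9, 132.1, 640.0, 199.1] 0.10139997453931437 [ 0.7354 -0.0573] 0.0243
blue 0.97 [440.3, 0.0, 531.9, 35.0] 0.11332821389077113 [0.6247 0.0528] 0.0135
green 0.82 [427.2, 56.4, 533.6, 130.9] 0.1186297547802444 [ 0.6256 -0.0043] 0.0239
0.94 [205.3, 2.2, 338.8, 321.8] 0.04198181929374517 ((465.97747802734375, -71.15003967285156), (84.0193099975586, 299.2286376953125), 6.411910057067871)
```

View pics/w0.png

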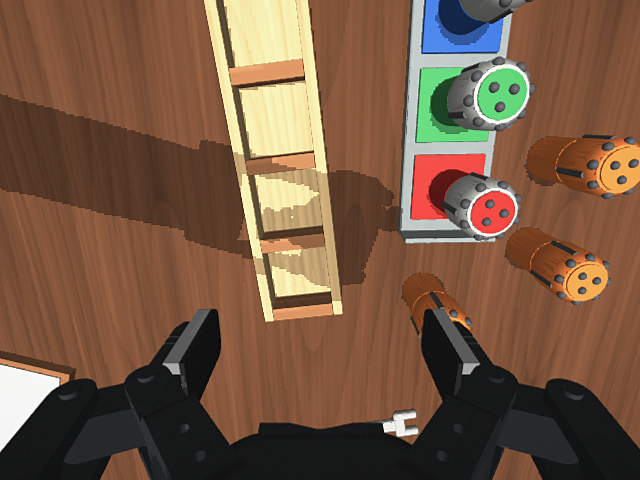

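The wrist picture agrees with the top measurements: the rack's right end pocket is at px (300,275), the green bit at (500,95) and the red bit at (490,212). The network's "red" hit is an orange decoy at (600,165). I'm continuing to yellow.

>>> move_arm([
  {"dx": 0.95,"dy": 0.46,"dz": 0,"roll": -0.03},
  {"dx": 0.95,"dy": 0.46,"dz": 0,"roll": 0},
  {"dx": 0.95,"dy": 0.46,"dz": 0,"roll": 0},
  {"dx": 0.95,"dy": 0.46,"dz": 0,"roll": 0},
  {"dx": 0.95,"dy": 0.46,"dz": 0,"roll": 0},
  {"dx": 0.95,"dy": 0.46,"dz": 0,"roll": 0},
  {"dx": 0.95,"dy": 0.46,"dz": 0,"roll": 0},
  {"dx": 0.95,"dy": 0.46,"dz": 0,"roll": 0},
  {"dx": 0.95,"dy": 0.46,"dz": 0,"roll": 0},
  {"dx": 0.95,"dy": 0.46,"dz": 0,"roll": 0},
])

```text
time: 5.95
ee_pos: [0.6167, 0.1338, 0.2191]
tool_rot: [0.708, 0.707, -0.0, 0.0]
contact_force: [0.3, 0.2, 0.5]
width: 0.0853
grip_force: 0.0
```

```bash
python3 rel.py .628 .1525 .089
```

```text
t 5.95 pos [0.617 0.134 0.219] rows needed dx dy dz [0.75  0.451 5.202] roll -0.013375633831552708 tilt -0.9999999768618499 w 0.08525374607641295 [0.269 0.25  0.453] 0.0
```

>>> move_arm([
  {"dx": 0.75,"dy": 0.45,"dz": 0,"roll": 0},
  {"dx": 0,"dy": 0,"dz": 0.9,"roll": 0},
  {"dx": 0,"dy": 0,"dz": 0.9,"roll": 0},
  {"dx": 0,"dy": 0,"dz": 0.9,"roll": 0},
  {"dx": 0,"dy": 0,"dz": 0.9,"roll": 0},
  {"dx": 0,"dy": 0,"dz": 0.9,"roll": 0},
  {"dx": 0,"dy": 0,"dz": 0.8,"roll": 0},
  {"dx": 0,"dy": 0,"dz": 0,"roll": 0},
])

```text
time: 6.95
ee_pos: [0.6256, 0.1519, 0.0842]
tool_rot: [0.707, 0.707, -0.002, -0.001]
contact_force: [0.2, -0.3, -0.5]
width: 0.0856
grip_force: 0.0
```

>>> move_arm([
  {"dx": 0,"dy": 0,"dz": 0,"roll": 0},
  {"dx": 0,"dy": 0,"dz": 0,"roll": 0},
  {"dx": 0,"dy": 0,"dz": 0,"roll": 0},
  {"dx": 0,"dy": 0,"dz": 0,"roll": 0},
  {"dx": 0,"dy": 0,"dz": 0,"roll": 0},
  {"dx": 0,"dy": 0,"dz": 0,"roll": 0},
], hand=-1, grip_force=50)

```text
time: 7.7
ee_pos: [0.6292, 0.1526, 0.0888]
tool_rot: [0.707, 0.707, 0.002, 0.001]
contact_force: [0.8, -0.6, 6.0]
width: 0.044
grip_force: 50.4
```

```bash
python3 rel.py .4767 -.1727 .22
```

```text
t 7.7 pos [0.629 0.153 0.089] rows needed dx dy dz [-13.012  -6.073  -5.282] roll -0.0032546655324235466 tilt -0.9999921916743648 w 0.04400226688553537 [ 0.783 -0.604  5.961] 50.40155500173569
```

>>> move_arm([
  {"dx": 0,"dy": 0,"dz": -0.3,"roll": 0},
  {"dx": 0,"dy": 0,"dz": -0.8,"roll": 0},
  {"dx": 0,"dy": 0,"dz": -1,"roll": 0},
  {"dx": 0,"dy": 0,"dz": -1,"roll": 0},
  {"dx": 0,"dy": 0,"dz": -1,"roll": 0},
  {"dx": 0,"dy": 0,"dz": -0.9,"roll": 0},
  {"dx": 0,"dy": 0,"dz": -0.5,"roll": 0},
])

```text
time: 8.57
ee_pos: [0.6275, 0.1524, 0.2256]
tool_rot: [0.707, 0.707, 0.001, 0.0]
contact_force: [0.4, 0.3, -6.4]
width: 0.0438
grip_force: 52.3
```

```bash
python3 rel.py .4767 -.1727 .22; python3 - <<'E'
from h import *
p,d,W=look("side"); cv2.imwrite("pics/s1.png",p[100:400,100:500])
E
```

```text
t 8.575 pos [0.628 0.152 0.226] rows needed dx dy dz [-13.007  -6.027   0.214] roll -0.0032402518977957023 tilt -0.9999992352834745 w 0.04381766331085965 [ 0.429  0.268 -6.413] 52.2682698816061
```

View pics/s1.png

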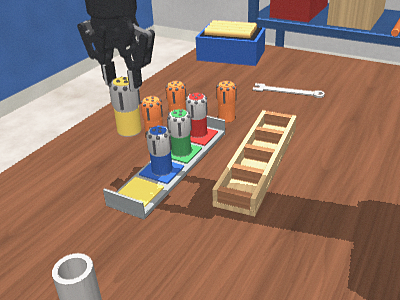

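The yellow bit hangs upright in the jaws at crop (127,105), and its plate is empty. I'm moving it to the right end pocket.

>>> move_arm([
  {"dx": -0.4,"dy": -0.2,"dz": 0,"roll": 0},
  {"dx": -0.9,"dy": -0.4,"dz": 0,"roll": 0},
  {"dx": -0.9,"dy": -0.4,"dz": 0,"roll": 0},
  {"dx": -0.9,"dy": -0.4,"dz": 0,"roll": 0},
  {"dx": -0.9,"dy": -0.4,"dz": 0,"roll": 0},
  {"dx": -0.9,"dy": -0.4,"dz": 0,"roll": 0},
  {"dx": -0.9,"dy": -0.4,"dz": 0,"roll": 0},
  {"dx": -0.9,"dy": -0.4,"dz": 0,"roll": 0},
  {"dx": -0.9,"dy": -0.4,"dz": 0,"roll": 0},
  {"dx": -0.9,"dy": -0.4,"dz": 0,"roll": 0},
])

```text
time: 9.88
ee_pos: [0.531, -0.062, 0.2242]
tool_rot: [0.708, 0.707, -0.0, 0.0]
contact_force: [-0.5, 0.4, -6.1]
width: 0.0441
grip_force: 52.3
```

>>> move_arm([
  {"dx": -0.9,"dy": -0.4,"dz": 0,"roll": 0},
  {"dx": -0.9,"dy": -0.4,"dz": 0,"roll": 0},
  {"dx": -0.9,"dy": -0.5,"dz": 0,"roll": 0},
  {"dx": -0.9,"dy": -0.5,"dz": 0,"roll": 0},
  {"dx": -0.6,"dy": -0.3,"dz": 0,"roll": 0},
  {"dx": -0.3,"dy": -0.13,"dz": 0,"roll": 0},
  {"dx": 0,"dy": 0,"dz": 0,"roll": 0},
  {"dx": 0,"dy": 0,"dz": 0,"roll": 0},
])

```text
time: 10.88
ee_pos: [0.4768, -0.172, 0.2241]
tool_rot: [0.707, 0.707, 0.0, -0.0]
contact_force: [-0.1, 0.9, -6.1]
width: 0.0442
grip_force: 52.3
```

```bash
python3 rel.py .4767 -.1727 .086
```

```text
t 10.875 pos [ 0.477 -0.172  0.224] rows needed dx dy dz [-0.03  -0.007  5.524] roll 5.5675639191902896e-05 tilt -0.9999997590762282 w 0.044163629125194476 [-0.115  0.851 -6.145] 52.29194216430187
```

>>> move_arm([
  {"dx": 0,"dy": 0,"dz": 0.5,"roll": 0},
  {"dx": 0,"dy": 0,"dz": 0.9,"roll": 0},
  {"dx": 0,"dy": 0,"dz": 0.9,"roll": 0},
  {"dx": 0,"dy": 0,"dz": 0.9,"roll": 0},
  {"dx": 0,"dy": 0,"dz": 0.9,"roll": 0},
  {"dx": 0,"dy": 0,"dz": 0.8,"roll": 0},
  {"dx": 0,"dy": 0,"dz": 0.5,"roll": 0},
  {"dx": 0,"dy": 0,"dz": 0.08,"roll": 0},
  {"dx": 0,"dy": 0,"dz": 0,"roll": 0},
])

```text
time: 12.0
ee_pos: [0.4771, -0.1727, 0.0875]
tool_rot: [0.707, 0.707, 0.0, 0.0]
contact_force: [-0.3, -0.8, -5.4]
width: 0.0441
grip_force: 52.4
```

>>> move_arm([
  {"dx": 0,"dy": 0,"dz": 0.04,"roll": 0},
  {"dx": 0,"dy": 0,"dz": 0,"roll": 0},
])

```text
time: 12.25
ee_pos: [0.477, -0.1728, 0.0867]
tool_rot: [0.707, 0.707, 0.0, 0.001]
contact_force: [-0.7, 1.0, -6.6]
width: 0.0442
grip_force: 52.4
```

>>> move_arm([
  {"dx": 0,"dy": 0,"dz": 0.06,"roll": 0},
  {"dx": 0,"dy": 0,"dz": 0,"roll": 0},
])

```text
time: 12.5
ee_pos: [0.4764, -0.1726, 0.0846]
tool_rot: [0.707, 0.707, -0.0, -0.0]
contact_force: [0.1, 0.0, -5.9]
width: 0.044
grip_force: 52.4
```

>>> move_arm([
  {"dx": 0,"dy": 0,"dz": 0.04,"roll": 0},
  {"dx": 0,"dy": 0,"dz": 0,"roll": 0},
])

```text
time: 12.75
ee_pos: [0.4767, -0.1727, 0.0838]
tool_rot: [0.707, 0.707, 0.0, 0.0]
contact_force: [-0.0, 0.3, -3.6]
width: 0.0441
grip_force: 52.7
```

>>> move_arm([
  {"dx": 0,"dy": 0,"dz": 0.04,"roll": 0},
  {"dx": 0,"dy": 0,"dz": 0,"roll": 0},
])

```text
time: 13.0
ee_pos: [0.477, -0.1729, 0.0837]
tool_rot: [0.707, 0.707, 0.0, 0.0]
contact_force: [-2.5, 0.5, 4.5]
width: 0.0442
grip_force: 53.8
```

>>> move_arm([
  {"dx": 0,"dy": 0,"dz": 0,"roll": 0},
  {"dx": 0,"dy": 0,"dz": 0,"roll": 0},
  {"dx": 0,"dy": 0,"dz": 0,"roll": 0},
  {"dx": 0,"dy": 0,"dz": 0,"roll": 0},
  {"dx": 0,"dy": 0,"dz": -0.3,"roll": 0},
  {"dx": 0,"dy": 0,"dz": -0.8,"roll": 0},
  {"dx": 0,"dy": 0,"dz": -1,"roll": 0},
  {"dx": 0,"dy": 0,"dz": -1,"roll": 0},
  {"dx": 0,"dy": 0,"dz": -1,"roll": 0},
], hand=1)

```text
time: 14.12
ee_pos: [0.4766, -0.1726, 0.1864]
tool_rot: [0.707, 0.707, 0.0, 0.0]
contact_force: [0.3, 0.1, 0.3]
width: 0.0851
grip_force: 0.0
```

>>> move_arm([
  {"dx": 0.5,"dy": 0.3,"dz": -0.8,"roll": 0},
  {"dx": 1,"dy": 0.6,"dz": -0.5,"roll": 0},
  {"dx": 1,"dy": 0.6,"dz": 0,"roll": 0},
  {"dx": 1,"dy": 0.6,"dz": 0,"roll": 0},
  {"dx": 1,"dy": 0.6,"dz": 0,"roll": 0},
  {"dx": 1,"dy": 0.6,"dz": 0,"roll": 0},
  {"dx": 1,"dy": 0.6,"dz": 0,"roll": 0},
  {"dx": 1,"dy": 0.6,"dz": 0,"roll": 0},
  {"dx": 1,"dy": 0.6,"dz": 0,"roll": 0},
  {"dx": 0.9,"dy": 0.5,"dz": 0,"roll": 0},
])

```text
time: 15.38
ee_pos: [0.6172, 0.0634, 0.218]
tool_rot: [0.707, 0.707, 0.0, 0.0]
contact_force: [-0.7, 0.1, 0.3]
width: 0.0854
grip_force: 0.0
```

```bash
python3 rel.py .6238 .0737 .0866; python3 - <<'E'
from h import *
p,d,W=look("side"); cv2.imwrite("pics/s2.png",p[100:400,100:500])
E
```

```text
t 15.375 pos [0.617 0.063 0.218] rows needed dx dy dz [0.414 0.262 5.255] roll -0.0026595581355779315 tilt -0.9999998991598527 w 0.08535185249057613 [-0.659  0.125  0.283] 0.0
```

View pics/s2.png

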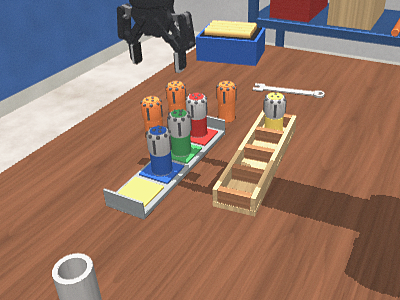

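Yellow stands upright in the rack's right end pocket at crop (275,110). Next is blue.

>>> move_arm([
  {"dx": 0.42,"dy": 0.27,"dz": 0,"roll": 0},
  {"dx": 0,"dy": 0,"dz": 0.9,"roll": 0},
  {"dx": 0,"dy": 0,"dz": 0.9,"roll": 0},
  {"dx": 0,"dy": 0,"dz": 0.9,"roll": 0},
  {"dx": 0,"dy": 0,"dz": 0.9,"roll": 0},
  {"dx": 0,"dy": 0,"dz": 0.9,"roll": 0},
  {"dx": 0,"dy": 0,"dz": 0.75,"roll": 0},
  {"dx": 0,"dy": 0,"dz": 0,"roll": 0},
])

```text
time: 16.42
ee_pos: [0.6216, 0.0726, 0.0844]
tool_rot: [0.707, 0.707, -0.002, -0.001]
contact_force: [-0.1, 0.2, 0.5]
width: 0.0857
grip_force: 0.0
```

>>> move_arm([
  {"dx": 0,"dy": 0,"dz": 0,"roll": 0},
  {"dx": 0,"dy": 0,"dz": 0,"roll": 0},
  {"dx": 0,"dy": 0,"dz": 0,"roll": 0},
  {"dx": 0,"dy": 0,"dz": 0,"roll": 0},
  {"dx": 0,"dy": 0,"dz": 0,"roll": 0},
  {"dx": 0,"dy": 0,"dz": 0,"roll": 0},
], hand=-1, grip_force=50)

```text
time: 17.18
ee_pos: [0.6249, 0.0729, 0.0882]
tool_rot: [0.707, 0.707, 0.001, 0.001]
contact_force: [-0.1, -0.2, 5.9]
width: 0.0446
grip_force: 50.5
```

>>> move_arm([
  {"dx": 0,"dy": 0,"dz": -0.3,"roll": 0},
  {"dx": 0,"dy": 0,"dz": -0.8,"roll": 0},
  {"dx": 0,"dy": 0,"dz": -1,"roll": 0},
  {"dx": 0,"dy": 0,"dz": -1,"roll": 0},
  {"dx": 0,"dy": 0,"dz": -1,"roll": 0},
  {"dx": 0,"dy": 0,"dz": -0.9,"roll": 0},
  {"dx": 0,"dy": 0,"dz": -0.5,"roll": 0},
])

```text
time: 18.05
ee_pos: [0.6236, 0.0729, 0.2255]
tool_rot: [0.707, 0.707, 0.001, 0.001]
contact_force: [-0.4, -0.3, -6.2]
width: 0.0444
grip_force: 52.2
```

```bash
python3 rel.py .4678 -.0952 .22
```

```text
t 18.05 pos [0.624 0.073 0.226] rows needed dx dy dz [-6.727 -6.229  0.211] roll -0.00307957337987246 tilt -0.9999987496016957 w 0.044396419526068716 [-0.408 -0.314 -6.198] 52.18478429596871
```

>>> move_arm([
  {"dx": -0.4,"dy": -0.4,"dz": 0,"roll": 0},
  {"dx": -0.7,"dy": -0.65,"dz": 0,"roll": 0},
  {"dx": -0.7,"dy": -0.65,"dz": 0,"roll": 0},
  {"dx": -0.7,"dy": -0.65,"dz": 0,"roll": 0},
  {"dx": -0.7,"dy": -0.65,"dz": 0,"roll": 0},
  {"dx": -0.7,"dy": -0.65,"dz": 0,"roll": 0},
  {"dx": -0.7,"dy": -0.65,"dz": 0,"roll": 0},
  {"dx": -0.7,"dy": -0.65,"dz": 0,"roll": 0},
  {"dx": -0.7,"dy": -0.65,"dz": 0,"roll": 0},
  {"dx": -0.73,"dy": -0.63,"dz": 0,"roll": 0},
])

```text
time: 19.3
ee_pos: [0.4661, -0.0962, 0.2237]
tool_rot: [0.707, 0.707, -0.0, -0.0]
contact_force: [-0.5, 0.8, -4.7]
width: 0.0445
grip_force: 52.2
```

>>> move_arm([
  {"dx": 0,"dy": 0,"dz": 0,"roll": 0},
  {"dx": 0,"dy": 0,"dz": 0,"roll": 0},
])

```text
time: 19.55
ee_pos: [0.4674, -0.0955, 0.2239]
tool_rot: [0.708, 0.707, 0.0, 0.0]
contact_force: [0.1, -0.2, -5.3]
width: 0.0442
grip_force: 52.3
```

```bash
python3 rel.py .4678 -.0952 .085
```

```text
t 19.55 pos [ 0.467 -0.095  0.224] rows needed dx dy dz [0.009 0.01  5.557] roll -0.009904104269706991 tilt -0.9999996645855862 w 0.044200782785552555 [ 0.12  -0.23  -5.312] 52.27009850554168
```

>>> move_arm([
  {"dx": 0,"dy": 0,"dz": 0.5,"roll": 0},
  {"dx": 0,"dy": 0,"dz": 0.9,"roll": 0},
  {"dx": 0,"dy": 0,"dz": 0.9,"roll": 0},
  {"dx": 0,"dy": 0,"dz": 0.9,"roll": 0},
  {"dx": 0,"dy": 0,"dz": 0.9,"roll": 0},
  {"dx": 0,"dy": 0,"dz": 0.8,"roll": 0},
  {"dx": 0,"dy": 0,"dz": 0.5,"roll": 0},
  {"dx": 0,"dy": 0,"dz": 0.16,"roll": 0},
  {"dx": 0,"dy": 0,"dz": 0,"roll": 0},
])

```text
time: 20.68
ee_pos: [0.4679, -0.0953, 0.0849]
tool_rot: [0.707, 0.707, 0.0, 0.0]
contact_force: [-0.6, 0.6, -4.7]
width: 0.0444
grip_force: 52.3
```

>>> move_arm([
  {"dx": 0,"dy": 0,"dz": 0.04,"roll": 0},
  {"dx": 0,"dy": 0,"dz": 0,"roll": 0},
])

```text
time: 20.92
ee_pos: [0.4681, -0.0955, 0.0845]
tool_rot: [0.707, 0.707, 0.0, 0.001]
contact_force: [-0.4, 0.1, -5.4]
width: 0.045
grip_force: 52.3
```

>>> move_arm([
  {"dx": 0,"dy": 0,"dz": 0.03,"roll": 0},
  {"dx": 0,"dy": 0,"dz": 0,"roll": 0},
])

```text
time: 21.18
ee_pos: [0.4679, -0.0954, 0.0834]
tool_rot: [0.707, 0.707, 0.0, 0.0]
contact_force: [0.2, -0.5, -4.2]
width: 0.0443
grip_force: 52.4
```

>>> move_arm([
  {"dx": 0,"dy": 0,"dz": 0.04,"roll": 0},
  {"dx": 0,"dy": 0,"dz": 0,"roll": 0},
])

```text
time: 21.42
ee_pos: [0.4683, -0.0956, 0.0832]
tool_rot: [0.707, 0.707, 0.0, 0.001]
contact_force: [-1.9, -0.5, 4.4]
width: 0.0447
grip_force: 53.6
```

>>> move_arm([
  {"dx": 0,"dy": 0,"dz": 0,"roll": 0},
  {"dx": 0,"dy": 0,"dz": 0,"roll": 0},
  {"dx": 0,"dy": 0,"dz": 0,"roll": 0},
  {"dx": 0,"dy": 0,"dz": 0,"roll": 0},
  {"dx": 0,"dy": 0,"dz": -0.3,"roll": 0},
  {"dx": 0,"dy": 0,"dz": -0.8,"roll": 0},
  {"dx": 0,"dy": 0,"dz": -1,"roll": 0},
  {"dx": 0,"dy": 0,"dz": -1,"roll": 0},
  {"dx": 0,"dy": 0,"dz": -1,"roll": 0},
], hand=1)

```text
time: 22.55
ee_pos: [0.4676, -0.0953, 0.1859]
tool_rot: [0.707, 0.707, 0.0, 0.0]
contact_force: [0.2, -0.8, -0.6]
width: 0.0854
grip_force: 0.0
```

>>> move_arm([
  {"dx": 0.2,"dy": 0.4,"dz": -0.8,"roll": 0},
  {"dx": 0.45,"dy": 0.75,"dz": -0.5,"roll": 0},
  {"dx": 0.45,"dy": 0.75,"dz": 0,"roll": 0},
  {"dx": 0.45,"dy": 0.75,"dz": 0,"roll": 0},
  {"dx": 0.45,"dy": 0.75,"dz": 0,"roll": 0},
  {"dx": 0.45,"dy": 0.75,"dz": 0,"roll": 0},
  {"dx": 0.45,"dy": 0.75,"dz": 0,"roll": 0},
  {"dx": 0.45,"dy": 0.75,"dz": 0,"roll": 0},
  {"dx": 0.35,"dy": 0.6,"dz": 0,"roll": 0},
  {"dx": 0,"dy": 0,"dz": 0,"roll": 0},
])

```text
time: 23.8
ee_pos: [0.6244, -0.0021, 0.2163]
tool_rot: [0.707, 0.707, -0.0, -0.0]
contact_force: [1.4, 0.1, -0.3]
width: 0.0856
grip_force: 0.0
```

```bash
python3 - <<'E'
from h import *
p,d,W=look("side"); cv2.imwrite("pics/s3.png",p[100:400,100:500])
E
python3 rel.py .624 -.0033 .0866
```

```text
t 23.85 pos [ 0.624 -0.003  0.216] rows needed dx dy dz [-0.027  0.024  5.19 ] roll 0.003578236334065953 tilt -0.9999986707979407 w 0.08510986225721297 [-0.586 -0.317 -0.248] 0.0
```

View pics/s3.png

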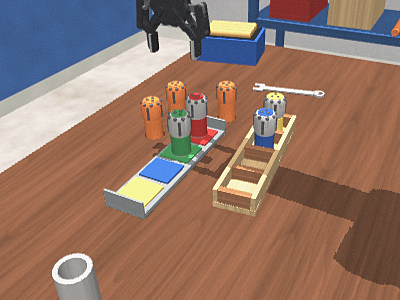

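Blue stands at crop (265,128), next to yellow. Now green.

>>> move_arm([
  {"dx": 0,"dy": 0,"dz": 0.4,"roll": 0},
  {"dx": 0,"dy": 0,"dz": 0.9,"roll": 0},
  {"dx": 0,"dy": 0,"dz": 0.9,"roll": 0},
  {"dx": 0,"dy": 0,"dz": 0.9,"roll": 0},
  {"dx": 0,"dy": 0,"dz": 0.9,"roll": 0},
  {"dx": 0,"dy": 0,"dz": 0.8,"roll": 0},
  {"dx": 0,"dy": 0,"dz": 0.4,"roll": 0},
  {"dx": 0,"dy": 0,"dz": 0,"roll": 0},
])

```text
time: 24.85
ee_pos: [0.623, -0.003, 0.0861]
tool_rot: [0.707, 0.707, -0.001, -0.001]
contact_force: [-0.1, 0.0, -0.7]
width: 0.0851
grip_force: 0.0
```

>>> move_arm([
  {"dx": 0,"dy": 0,"dz": 0,"roll": 0},
  {"dx": 0,"dy": 0,"dz": 0,"roll": 0},
  {"dx": 0,"dy": 0,"dz": 0,"roll": 0},
  {"dx": 0,"dy": 0,"dz": 0,"roll": 0},
  {"dx": 0,"dy": 0,"dz": 0,"roll": 0},
  {"dx": 0,"dy": 0,"dz": 0,"roll": 0},
], hand=-1, grip_force=50)

```text
time: 25.6
ee_pos: [0.6252, -0.0029, 0.0888]
tool_rot: [0.707, 0.707, 0.001, 0.001]
contact_force: [0.1, 0.6, 6.2]
width: 0.044
grip_force: 50.4
```

>>> move_arm([
  {"dx": 0,"dy": 0,"dz": -0.3,"roll": 0},
  {"dx": 0,"dy": 0,"dz": -0.8,"roll": 0},
  {"dx": 0,"dy": 0,"dz": -1,"roll": 0},
  {"dx": 0,"dy": 0,"dz": -1,"roll": 0},
  {"dx": 0,"dy": 0,"dz": -1,"roll": 0},
  {"dx": 0,"dy": 0,"dz": -0.9,"roll": 0},
  {"dx": 0,"dy": 0,"dz": -0.5,"roll": 0},
])

```text
time: 26.48
ee_pos: [0.624, -0.0029, 0.2262]
tool_rot: [0.707, 0.707, 0.0, 0.001]
contact_force: [0.6, 0.9, -5.9]
width: 0.0438
grip_force: 52.2
```

```bash
python3 rel.py .459 -.0177 .22
```

```text
t 26.475 pos [ 0.624 -0.003  0.226] rows needed dx dy dz [-0.596 -6.601  0.238] roll -0.002978524591060755 tilt -0.9999989454722583 w 0.04383944744600698 [ 0.578  0.867 -5.876] 52.20043629873544
```

>>> move_arm([
  {"dx": 0,"dy": -0.4,"dz": 0,"roll": 0},
  {"dx": -0.1,"dy": -0.8,"dz": 0,"roll": 0},
  {"dx": -0.1,"dy": -0.9,"dz": 0,"roll": 0},
  {"dx": -0.1,"dy": -0.9,"dz": 0,"roll": 0},
  {"dx": -0.1,"dy": -0.9,"dz": 0,"roll": 0},
  {"dx": -0.1,"dy": -0.9,"dz": 0,"roll": 0},
  {"dx": -0.1,"dy": -0.8,"dz": 0,"roll": 0},
  {"dx": 0,"dy": -0.7,"dz": 0,"roll": 0},
  {"dx": 0,"dy": -0.3,"dz": 0,"roll": 0},
  {"dx": 0,"dy": 0,"dz": 0,"roll": 0},
])

```text
time: 27.72
ee_pos: [0.4585, -0.0177, 0.2245]
tool_rot: [0.707, 0.707, 0.0, 0.0]
contact_force: [0.3, -0.6, -5.6]
width: 0.0442
grip_force: 52.3
```

```bash
python3 rel.py .459 -.0177 .0848
```

```text
t 27.725 pos [ 0.458 -0.018  0.224] rows needed dx dy dz [-0.001  0.02   5.587] roll -0.003639859834838127 tilt -0.9999999552339666 w 0.04418144342588551 [ 0.329 -0.618 -5.649] 52.280914317816496
```

>>> move_arm([
  {"dx": 0,"dy": 0,"dz": 0.5,"roll": 0},
  {"dx": 0,"dy": 0,"dz": 0.9,"roll": 0},
  {"dx": 0,"dy": 0,"dz": 0.9,"roll": 0},
  {"dx": 0,"dy": 0,"dz": 0.9,"roll": 0},
  {"dx": 0,"dy": 0,"dz": 0.9,"roll": 0},
  {"dx": 0,"dy": 0,"dz": 0.8,"roll": 0},
  {"dx": 0,"dy": 0,"dz": 0.5,"roll": 0},
  {"dx": 0,"dy": 0,"dz": 0.16,"roll": 0},
  {"dx": 0,"dy": 0,"dz": 0,"roll": 0},
])

```text
time: 28.85
ee_pos: [0.4592, -0.0178, 0.0856]
tool_rot: [0.707, 0.707, 0.0, 0.0]
contact_force: [-0.8, 1.3, -6.0]
width: 0.0441
grip_force: 52.3
```

>>> move_arm([
  {"dx": 0,"dy": 0,"dz": 0.05,"roll": 0},
  {"dx": 0,"dy": 0,"dz": 0,"roll": 0},
])

```text
time: 29.1
ee_pos: [0.4594, -0.0179, 0.0849]
tool_rot: [0.707, 0.707, 0.0, 0.001]
contact_force: [-0.0, -0.5, -6.4]
width: 0.0441
grip_force: 52.3
```

>>> move_arm([
  {"dx": 0,"dy": 0,"dz": 0.03,"roll": 0},
  {"dx": 0,"dy": 0,"dz": 0,"roll": 0},
])

```text
time: 29.35
ee_pos: [0.4592, -0.0179, 0.0839]
tool_rot: [0.707, 0.707, 0.0, 0.0]
contact_force: [-0.3, -0.3, -4.6]
width: 0.0439
grip_force: 52.5
```

>>> move_arm([
  {"dx": 0,"dy": 0,"dz": 0.04,"roll": 0},
  {"dx": 0,"dy": 0,"dz": 0,"roll": 0},
])

```text
time: 29.6
ee_pos: [0.4597, -0.0179, 0.0837]
tool_rot: [0.707, 0.707, 0.0, 0.0]
contact_force: [-1.6, -0.1, 5.1]
width: 0.044
grip_force: 53.8
```

>>> move_arm([
  {"dx": 0,"dy": 0,"dz": 0,"roll": 0},
  {"dx": 0,"dy": 0,"dz": 0,"roll": 0},
  {"dx": 0,"dy": 0,"dz": 0,"roll": 0},
  {"dx": 0,"dy": 0,"dz": 0,"roll": 0},
  {"dx": 0,"dy": 0,"dz": -0.3,"roll": 0},
  {"dx": 0,"dy": 0,"dz": -0.8,"roll": 0},
  {"dx": 0,"dy": 0,"dz": -1,"roll": 0},
  {"dx": 0,"dy": 0,"dz": -1,"roll": 0},
  {"dx": 0,"dy": 0,"dz": -1,"roll": 0},
], hand=1)

```text
time: 30.72
ee_pos: [0.4589, -0.0178, 0.1864]
tool_rot: [0.707, 0.707, 0.0, 0.0]
contact_force: [0.4, -0.4, 0.5]
width: 0.0853
grip_force: 0.0
```

>>> move_arm([
  {"dx": -0.1,"dy": 0.4,"dz": -0.8,"roll": 0},
  {"dx": -0.3,"dy": 0.8,"dz": -0.5,"roll": 0},
  {"dx": -0.3,"dy": 0.9,"dz": 0,"roll": 0},
  {"dx": -0.4,"dy": 0.9,"dz": 0,"roll": 0},
  {"dx": -0.4,"dy": 0.9,"dz": 0,"roll": 0},
  {"dx": -0.4,"dy": 0.9,"dz": 0,"roll": 0},
  {"dx": -0.3,"dy": 0.9,"dz": 0,"roll": 0},
  {"dx": -0.3,"dy": 0.8,"dz": 0,"roll": 0},
  {"dx": -0.2,"dy": 0.35,"dz": 0,"roll": 0},
  {"dx": 0,"dy": 0,"dz": 0,"roll": 0},
])

```text
time: 31.98
ee_pos: [0.63, -0.0856, 0.2176]
tool_rot: [0.707, 0.707, -0.0, -0.0]
contact_force: [0.4, -0.1, -0.1]
width: 0.0855
grip_force: 0.0
```

```bash
python3 - <<'E'
from h import *
p,d,W=look("side"); cv2.imwrite("pics/s4.png",p[100:400,100:500])
E
python3 rel.py .6305 -.0847 .0866
```

```text
t 32.025 pos [ 0.63  -0.085  0.217] rows needed dx dy dz [0.023 0.044 5.236] roll -0.004812201495646466 tilt -0.9999995297431015 w 0.08549327566232075 [-0.056 -0.066  0.401] 0.0
```

View pics/s4.png

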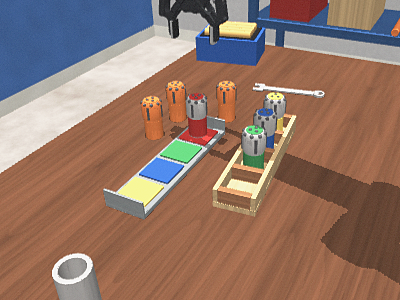

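Green is placed at crop (255,147), and only red is left in the tray, at (197,115). Now red.

>>> move_arm([
  {"dx": 0.02,"dy": 0.04,"dz": 0.4,"roll": 0},
  {"dx": 0,"dy": 0,"dz": 0.9,"roll": 0},
  {"dx": 0,"dy": 0,"dz": 0.9,"roll": 0},
  {"dx": 0,"dy": 0,"dz": 0.9,"roll": 0},
  {"dx": 0,"dy": 0,"dz": 0.9,"roll": 0},
  {"dx": 0,"dy": 0,"dz": 0.8,"roll": 0},
  {"dx": 0,"dy": 0,"dz": 0.43,"roll": 0},
  {"dx": 0,"dy": 0,"dz": 0,"roll": 0},
])

```text
time: 33.02
ee_pos: [0.6302, -0.0846, 0.0857]
tool_rot: [0.707, 0.707, -0.001, -0.001]
contact_force: [0.5, -0.3, 0.6]
width: 0.085
grip_force: 0.0
```

>>> move_arm([
  {"dx": 0,"dy": 0,"dz": 0,"roll": 0},
  {"dx": 0,"dy": 0,"dz": 0,"roll": 0},
  {"dx": 0,"dy": 0,"dz": 0,"roll": 0},
  {"dx": 0,"dy": 0,"dz": 0,"roll": 0},
  {"dx": 0,"dy": 0,"dz": 0,"roll": 0},
  {"dx": 0,"dy": 0,"dz": 0,"roll": 0},
], hand=-1, grip_force=50)

```text
time: 33.78
ee_pos: [0.6323, -0.0851, 0.0886]
tool_rot: [0.707, 0.707, 0.001, 0.001]
contact_force: [-0.6, 0.6, 5.5]
width: 0.0445
grip_force: 50.3
```

>>> move_arm([
  {"dx": 0,"dy": 0,"dz": -0.3,"roll": 0},
  {"dx": 0,"dy": 0,"dz": -0.8,"roll": 0},
  {"dx": 0,"dy": 0,"dz": -1,"roll": 0},
  {"dx": 0,"dy": 0,"dz": -1,"roll": 0},
  {"dx": 0,"dy": 0,"dz": -1,"roll": 0},
  {"dx": 0,"dy": 0,"dz": -0.9,"roll": 0},
  {"dx": 0,"dy": 0,"dz": -0.5,"roll": 0},
])

```text
time: 34.65
ee_pos: [0.6314, -0.0849, 0.2261]
tool_rot: [0.707, 0.707, 0.001, 0.001]
contact_force: [-0.4, -0.9, -6.1]
width: 0.044
grip_force: 52.2
```

```bash
python3 rel.py .4501 .0598 .22
```

```text
t 34.65 pos [ 0.631 -0.085  0.226] rows needed dx dy dz [ 5.787 -7.254  0.229] roll -0.003272828304388726 tilt -0.9999983846772686 w 0.0439982651387911 [-0.366 -0.94  -6.079] 52.21046753344126
```

>>> move_arm([
  {"dx": 0.3,"dy": -0.4,"dz": 0,"roll": 0},
  {"dx": 0.6,"dy": -0.75,"dz": 0,"roll": 0},
  {"dx": 0.65,"dy": -0.8,"dz": 0,"roll": 0},
  {"dx": 0.65,"dy": -0.8,"dz": 0,"roll": 0},
  {"dx": 0.65,"dy": -0.8,"dz": 0,"roll": 0},
  {"dx": 0.65,"dy": -0.8,"dz": 0,"roll": 0},
  {"dx": 0.65,"dy": -0.8,"dz": 0,"roll": 0},
  {"dx": 0.65,"dy": -0.8,"dz": 0,"roll": 0},
  {"dx": 0.6,"dy": -0.75,"dz": 0,"roll": 0},
  {"dx": 0.38,"dy": -0.54,"dz": 0,"roll": 0},
])

```text
time: 35.9
ee_pos: [0.448, 0.0606, 0.2235]
tool_rot: [0.707, 0.707, -0.001, -0.001]
contact_force: [0.7, 0.1, -5.9]
width: 0.0441
grip_force: 52.2
```

>>> move_arm([
  {"dx": 0,"dy": 0,"dz": 0,"roll": 0},
  {"dx": 0,"dy": 0,"dz": 0,"roll": 0},
])

```text
time: 36.15
ee_pos: [0.451, 0.0594, 0.2247]
tool_rot: [0.707, 0.707, 0.0, 0.001]
contact_force: [0.3, -0.3, -5.6]
width: 0.0439
grip_force: 52.3
```

```bash
python3 rel.py .4501 .0598 .0848
```

```text
t 36.15 pos [0.451 0.059 0.225] rows needed dx dy dz [ 0.018 -0.044  5.595] roll -0.0027444880816315203 tilt -0.9999983619216625 w 0.04392228490266326 [ 0.277 -0.321 -5.635] 52.270373669452965
```

>>> move_arm([
  {"dx": 0,"dy": 0,"dz": 0.5,"roll": 0},
  {"dx": 0,"dy": 0,"dz": 0.9,"roll": 0},
  {"dx": 0,"dy": 0,"dz": 0.9,"roll": 0},
  {"dx": 0,"dy": 0,"dz": 0.9,"roll": 0},
  {"dx": 0,"dy": 0,"dz": 0.9,"roll": 0},
  {"dx": 0,"dy": 0,"dz": 0.8,"roll": 0},
  {"dx": 0,"dy": 0,"dz": 0.5,"roll": 0},
  {"dx": 0,"dy": 0,"dz": 0.16,"roll": 0},
  {"dx": 0,"dy": 0,"dz": 0,"roll": 0},
])

```text
time: 37.28
ee_pos: [0.4505, 0.0596, 0.0854]
tool_rot: [0.707, 0.707, 0.0, 0.0]
contact_force: [0.4, 0.2, -6.4]
width: 0.0443
grip_force: 52.3
```

>>> move_arm([
  {"dx": 0,"dy": 0,"dz": 0.05,"roll": 0},
  {"dx": 0,"dy": 0,"dz": 0,"roll": 0},
])

```text
time: 37.52
ee_pos: [0.4507, 0.0597, 0.0847]
tool_rot: [0.707, 0.707, 0.0, 0.0]
contact_force: [-0.8, -1.0, -6.1]
width: 0.0441
grip_force: 52.3
```

>>> move_arm([
  {"dx": 0,"dy": 0,"dz": 0.03,"roll": 0},
  {"dx": 0,"dy": 0,"dz": 0,"roll": 0},
])

```text
time: 37.78
ee_pos: [0.4505, 0.0597, 0.0837]
tool_rot: [0.707, 0.707, 0.0, 0.0]
contact_force: [0.6, 0.2, -4.0]
width: 0.0444
grip_force: 52.6
```

>>> move_arm([
  {"dx": 0,"dy": 0,"dz": 0.03,"roll": 0},
  {"dx": 0,"dy": 0,"dz": 0,"roll": 0},
])

```text
time: 38.02
ee_pos: [0.4507, 0.0597, 0.0836]
tool_rot: [0.707, 0.707, 0.0, 0.0]
contact_force: [-3.2, 0.2, 5.5]
width: 0.044
grip_force: 53.8
```

>>> move_arm([
  {"dx": 0,"dy": 0,"dz": 0,"roll": 0},
  {"dx": 0,"dy": 0,"dz": 0,"roll": 0},
  {"dx": 0,"dy": 0,"dz": 0,"roll": 0},
  {"dx": 0,"dy": 0,"dz": 0,"roll": 0},
  {"dx": 0,"dy": 0,"dz": -0.3,"roll": 0},
  {"dx": 0,"dy": 0,"dz": -0.8,"roll": 0},
  {"dx": 0,"dy": 0,"dz": -1,"roll": 0},
  {"dx": 0,"dy": 0,"dz": -1,"roll": 0},
  {"dx": 0,"dy": 0,"dz": -1,"roll": 0},
  {"dx": 0,"dy": 0,"dz": -1,"roll": 0},
], hand=1)

```text
time: 39.28
ee_pos: [0.4501, 0.0597, 0.2114]
tool_rot: [0.707, 0.707, 0.0, 0.0]
contact_force: [0.1, -0.1, -0.6]
width: 0.0855
grip_force: 0.0
```

>>> move_arm([
  {"dx": 0,"dy": 0,"dz": -0.8,"roll": 0},
  {"dx": 0,"dy": 0,"dz": -0.4,"roll": 0},
  {"dx": 0,"dy": 0,"dz": 0,"roll": 0},
  {"dx": 0,"dy": 0,"dz": 0,"roll": 0},
])

```text
time: 39.78
ee_pos: [0.4494, 0.0597, 0.2392]
tool_rot: [0.707, 0.707, -0.001, -0.001]
contact_force: [-0.0, -0.8, 0.2]
width: 0.0853
grip_force: 0.0
```

```bash
python3 rel.py .45 .06 .2; python3 - <<'E'
from h import *
p,d,W=look("side"); cv2.imwrite("pics/s5.png",p[100:,100:500])
E
```

```text
t 39.775 pos [0.449 0.06  0.239] rows needed dx dy dz [0.013 0.028 1.566] roll -0.0030858114705104816 tilt -0.9999984382176794 w 0.08533112472325713 [-0.01  -0.763  0.19 ] 0.0
```

View pics/s5.png

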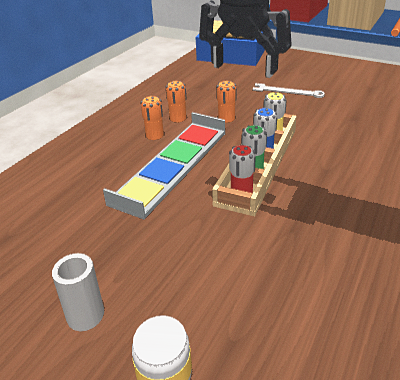

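All four bits stand upright in the rack: red nearest at crop (242,165), then green, blue, and yellow at the far right end. The decoys, wrench, tin and sleeve have not moved.

```bash
python3 -c "
from cell import ctrl; print(ctrl.hand_in())"
```

```text
the job is handed in; nothing more can be done
None
```

The job is handed in at about 40 s on the clock: all four bits stand upright in the rack in reverse order (red, green, blue, yellow from left to right), none was knocked over, and the wrench, tin and coupling sleeve were not touched.

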